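# Snap the hot tap's index cap back on

### The arm

A 7-joint arm with a two-finger parallel gripper is mounted at the origin on the work surface. World frame = base frame: x ahead of the robot, y to its left, z up, the work surface at z = 0. Lengths are in m, angles in rad, forces in N, time in s.
With the tool pointing down it reaches from about 0.4 to 0.85 m from the base axis. Payload 4.4 kg.
Tool frame: the origin (TCP) lies at the very end of the fingers, on their centre line; the grasp point (between the pads) lies 19 mm behind it (arm.pinch_z is the distance from the TCP to the grasp point, in m); z points along the fingers, y is the direction in which the jaws open and shut (so a half turn about z gives the same grasp; the last joint's range is limited). The gripper opens to 94 mm and grips with 3 to 60 N. Pads are 16 mm wide; open, the fingers measure 119 mm over their backs; the gripper's body (75 mm by 177 mm) begins 78 mm behind the grasp point.
Start: joints at [1.271, 0.628, 0.038, 1.517, -0.027, 0.996, -0.02], TCP at [0.151, -0.632, 0.205] pointing down, gripper open.
Joint ranges: [-3.06, 3.06], [-0.37, 2.12], [-1.25, 1.32], [0.18, 2.47], [-1.1, 4.24], [0.23, 1.98], [-2.94, 2.94]. Speed limits (rad/s): [2.57, 2.57, 3.14, 3.14, 3.14, 3.14, 3.14].

### API

Orientations are given as a 3x3 rotation matrix whose columns are the frame's x, y, z axes.
In Python, from plant import arm gives the robot as it stands.
- The arm moves only by the tool servo_tool, never from a script. Its argument "increments" is a list that holds one entry, the list of rows, each a list of 4 numbers: the shift along the tool's x, y, z in units of 25 mm (1.0 is 25 mm), then the turn about the tool's z in units of 5 degrees (1.0 is 5 degrees). A call has exactly 8 rows; each row is the pose to reach, as a shift and turn from the pose commanded when the call began, along the tool's axes at that moment; what a row does not reach only later rows make up. A row lasts 1/10 s, in which the tool goes at most 50 mm and 8.59 degrees, less where a joint would pass 70% of its speed; a pose out of reach is approached as far as the arm can. A call with a gripper value outside its range is refused whole. "grip" is the opening, from -1 (shut) to 1 (fully open), set as the call begins (left out, the last holds). The fingers move at their own pace and stop on an object; "squeeze" is the grip in N (left out, the last holds). Time passes only in rows, so rows that repeat a pose let the fingers close, or fill a call up. It gives the time, the measured TCP pose, the force and the opening at its end, in the units of the state.
- arm.state(): the state, without advancing time (a new reading comes with each control period).
- arm.camera(name): name is "scene" or "top"; returns a dict with "frame" (480x640x3 uint8, red, green, blue), "vertical_fov" (degrees; the focal length in pixels is half the picture's height over the tangent of half this angle, whatever the lens; pixels are square), "cx", "cy" (the principal point, pixels), "rvec" (rotation vector, rad) and "tvec" (3), from world to camera coordinates, as OpenCV has them. Camera axes: x right, y down, z forward; pixel columns grow to the right and rows downward; lengths in m; the calibration is good to about 2 mm. A picture is of the moment at which its call begins. There is no depth.
- arm.hand_in(): hands the job in, once; it reports no verdict.
The state is a dict: "time": time; "joint_positions": joint angles; "qvel": joint speeds; "tau": joint torques, N m; "tool_pos": TCP position; "tool_rot": TCP orientation; "contact_force": force on the tool from outside, world axes, zero at the start; "ft_torque": the same for the moment, N m; "opening": finger opening in m.
Only numpy, scipy, OpenCV 4.12 (cv2) and the standard library are available. Lean on these libraries where they do the work, as an engineer would, in place of code of your own. Each camera call takes 0.05 s, during which the arm holds its last target.

### The job

The hot tap has lost its red-ringed index cap, which is being kept in the aluminium hair grip tin. Raise the tin's stiff lid by its tab to a little past upright, about 100 degrees open, and leave it standing there by itself, not thrown back against the bottle; then take out the cap and press it, ring side up, onto the bare brass stud of the hot tap until it clicks, and keep pressing after the click until it is fully home on its shoulder. Do not turn the tap or push the other things on the sill about, and finish while still holding the cap firmly pressed down: do not let go of it.

Things in the scene. Friction and masses are not known exactly. Their poses are not given: they have to be found in the camera images.
- tin_lid (a joint): lid of the hair grip tin, hinge angle in rad: 0 shut, 1.57 upright, grows as it opens up and away from the tab side, stops at 2.7. It starts shut or up to 0.3 rad ajar. The hinge is stiff (about 1 N at the tab moves it) and the lid stays where it is left.
- tin: aluminium hair grip tin, open box 72 (its x) by 120 (its y) by 30 mm high, walls and floor 3 mm, stuck down on the sill; origin at the centre of its underside, z up. The hinge runs along the +x edge of its rim, the lid's thumb tab sticks out beyond the -x edge. Some flat hair grips lie on its floor and do not get in the way.
- tin_hinge (a point): middle of the hinge line: 36 mm along +x of the tin and 30 mm above the sill; the hinge axis is the tin's y axis
- lid_tab (a point): place to pinch or hook the lid: on the thumb tab, 82 mm from the hinge line. The tab is a flat aluminium tongue 14 mm wide (along the hinge axis), 4 mm thick, sticking out 18 mm from the middle of the front edge of the flat 72 by 120 by 3 mm lid; the point lies 10 mm out from that edge, in mid thickness. It swings with the lid; free space all round it.
- cap: tap index cap, white with a red ring on top, 34 mm across, 20 mm high, 45 g; hollow, open below, with an inner lip 23 mm across and 3 mm high at its lower rim and a 27 mm wide, 16 mm deep hollow. Origin at the centre of its underside, z along its axis. It stands ring side up on the tin's floor under the lid, in the half nearer the tab, at most 16 mm off the middle along the tin's y.
- stud (a point): centre of the brass shoulder on the hot tap's crosshead, 100 mm above the sill: the cap's underside lies at this point when fully home. z up. From it a brass stud 19 mm across rises 13.5 mm, its tip tapered to 10 mm. Four sprung beads, which the cap's lip must snap over, stand out round the stud 5.7 mm above the shoulder.
- tap_hot_seat: the brass shoulder that stops the cap, a disc 33 mm across, flat top at its origin (the same point as stud). Pressed on, the cap meets the beads some 8 mm above it and goes over them with 6 to 10 N at 6 to 7 mm, if kept level; the force then drops to nearly nothing (the click) and the cap runs on down to the shoulder, which stops it hard. A firm hold is 8 to 15 N.
- tap_hot: the hot tap, a chrome pillar tap with a bare brass stud on its crosshead; origin at its foot on the sill, in line below the stud; its spout points along its +y over the basin. Fixed to the sill.
- cross_end (a point): ball at the end of one of the four arms of the hot tap's crosshead, 37 mm out from the stud's axis and 12 mm below the shoulder; arms 10 mm thick, balls 15 mm. The crosshead turns about the vertical, stiffly (0.35 N m), and starts at any angle.
- tap_cold: the cold tap, the same pillar tap beside the hot one (150 mm away, either side) with its blue-ringed cap on, 120 mm high in all; origin at its foot
- bottle: brown glass bottle, 54 mm across, 130 mm high, loose, standing behind the tin's hinge; origin under its centre
- cup: white enamel cup, 84 mm across, 75 mm high, handle at its +y side, loose; origin under its centre
- nail_brush: chrome-backed nail brush, 92 (its x) by 40 by 36 mm high, loose; origin under its centre
- comb: pale wooden comb, 170 (its x) by 34 by 5 mm, lying flat, loose; origin under its middle
Things that resemble listed ones, but are neither listed nor needed, are in the scene too. What is shaped like the tin but black or blue is not meant.

How it is judged:
On the way, in this order (a step that is already met when the one before it is completed fails the run):
1. the tin's lid stands a little past upright, let go (value of joint tin_lid between 1.48 and 2.01 rad and contact force between the fingers and tin below 0.1 N), for 0.3 s.
2. the cap is held up clear of the tin, the lid still standing (value of joint tin_lid between 1.48 and 2.01 rad and height (world z) of cap above 0.06 m and contact force between the fingers and cap above 0.5 N), for 0.1 s.
3. the cap has clicked onto the stud and is pressed home (z of cap in the frame of stud between -0.003 and 0.002 m and horizontal distance between cap and stud below 0.003 m and angle between cap's own z axis and vertical below 0.1 rad and contact force between cap and tap_hot_seat above 4 N and contact force between the fingers and cap above 2 N), for 0.5 s.
At the end, for the whole second after the job is handed in: cap upright on the hot tap's stud, past the beads, within 2 mm of the shoulder and 3 mm of its axis, fingers still pressing it on with over 4 N; tin lid standing 1.48 to 2.01 rad open; bottle, cup, brush and comb within 30 mm of their start (all of step 3 and value of joint tin_lid between 1.48 and 2.01 rad and not (distance of bottle from where it was at the start of the episode above 0.03 m) and not (distance of cup from where it was at the start of the episode above 0.03 m) and not (distance of nail_brush from where it was at the start of the episode above 0.03 m) and not (distance of comb from where it was at the start of the episode above 0.03 m)); the arm keeps its last pose, push and grip.
It fails at once if the lid is thrown back, beyond 2.2 rad (value of joint tin_lid above 2.2 rad).
It fails at once if the hot tap is turned by more than about 15 degrees (its arm end moves over 10 mm) (distance of cross_end from where it was at the start of the episode above 0.01 m).
It fails at once if the bottle, cup, nail brush or comb is pushed over 30 mm, or the bottle or cup is tipped (distance of any of bottle, cup, nail_brush, comb from where it was at the start of the episode above 0.03 m or angle between any of bottle, cup's own z axis and vertical above 0.3 rad).
It also fails if it takes over 59 s, if anything falls off the work surface, if the arm or the gripper's body presses on something with over 40 N, if the wrist force passes 120 N, or if a joint passes its speed limit or range.

## Working session

There is one attempt and no reset: what is moved stays moved. The work goes in short steps, Python scripts to look and compute and a tool call to move; the robot and the scene stay as the last step left them, time stands still between calls to the robot, and variables do not carry over. Pictures are saved under pics/ and viewed, and the job is handed in when it is done.

Besides the shell and the picture viewer there is one more tool, called after "Request:" as name([rows], argument=value, ...), one row to a line, values as JSON. servo_tool: Moves the arm, as the interface text tells. Its arguments: {"type":"object","properties":{"increments":{"type":"array","items":{"type":"array","items":{"type":"array","items":{"type":"number"}}}},"grip":{"type":"number"},"squeeze":{"type":"number"}},"required":["increments"]}

```bash
mkdir -p pics; ls
cat > h.py <<'E'
import numpy as np, cv2
from plant import arm
def K(c):
    f=240/np.tan(np.radians(c['vertical_fov'])/2)
    return np.array([[f,0,c['cx']],[0,f,c['cy']],[0,0,1.]])
def ray(c,uv):
    R=cv2.Rodrigues(np.array(c['rvec'],float))[0];t=np.array(c['tvec'],float).ravel()
    d=R.T@np.linalg.inv(K(c))@np.array([uv[0],uv[1],1.]);o=-R.T@t
    return o,d/np.linalg.norm(d)
def onz(c,uv,z):
    o,d=ray(c,uv);return o+d*(z-o[2])/d[2]
def proj(c,p):
    return cv2.projectPoints(np.array(p,float).reshape(-1,3),np.array(c['rvec'],float),np.array(c['tvec'],float),K(c),None)[0].reshape(-1,2)
def tri(c1,u1,c2,u2):
    (o1,d1),(o2,d2)=ray(c1,u1),ray(c2,u2)
    s=np.linalg.lstsq(np.array([d1,-d2]).T,o2-o1,rcond=None)[0]
    a,b=o1+s[0]*d1,o2+s[1]*d2
    return (a+b)/2,np.linalg.norm(a-b)
def snap(n,tag):
    c=arm.camera(n);cv2.imwrite(f'pics/{tag}_{n}.png',cv2.cvtColor(c['frame'],cv2.COLOR_RGB2BGR))
    np.save(f'pics/{tag}_{n}.npy',c,allow_pickle=True);return c
def load(tag,n): return np.load(f'pics/{tag}_{n}.npy',allow_pickle=True).item()
E
python3 - <<'E'
from h import *
for n in('scene','top'):
    c=snap(n,'a');print(n,{k:v for k,v in c.items() if k!='frame'})
s=arm.state();print(s,arm.pinch_z)
E
```

```text
pics
scene {'vertical_fov': 53.04180960377913, 'cx': 307.70941913241273, 'cy': 242.09333565263535, 'rvec': array([ 2.04320305,  1.61952819, -0.51920845]), 'tvec': array([-0.0629604 , -0.40266377,  1.30323072])}
top {'vertical_fov': 47.44975187294874, 'cx': 319.66381324379546, 'cy': 240.7110261638974, 'rvec': array([ 2.09734422, -2.14998307,  0.18756626]), 'tvec': array([-0.04590759,  0.57914848,  1.31881886])}
{'time': 0.1, 'joint_positions': array([ 1.27114663,  0.62921862,  0.03847261,  1.51820689, -0.02702592,
        0.99629355, -0.0200344 ]), 'qvel': array([-0.00076034, -0.00105843, -0.00068913, -0.00088776, -0.00189157,
        0.00016346, -0.00117728]), 'tau': array([ 2.00094080e-03, -5.50788009e+01,  1.14709832e+00, -1.87116069e+01,
       -5.22091461e-02,  1.92577142e-02,  7.23588801e-05]), 'tool_pos': array([ 0.15051346, -0.63175611,  0.20468881]), 'tool_rot': array([[ 9.72797674e-01,  2.31656085e-01, -3.79682065e-04],
       [ 2.31656396e-01, -9.72796419e-01,  1.56244305e-03],
       [-7.40391285e-06, -1.60789674e-03, -9.99998707e-01]]), 'contact_force': array([0.21770982, 0.26576284, 0.14827103]), 'ft_torque': array([-0.03849514, -0.03792044,  0.04299236]), 'opening': 0.09447397346572141} 0.0188
```

View pics/a_scene.png

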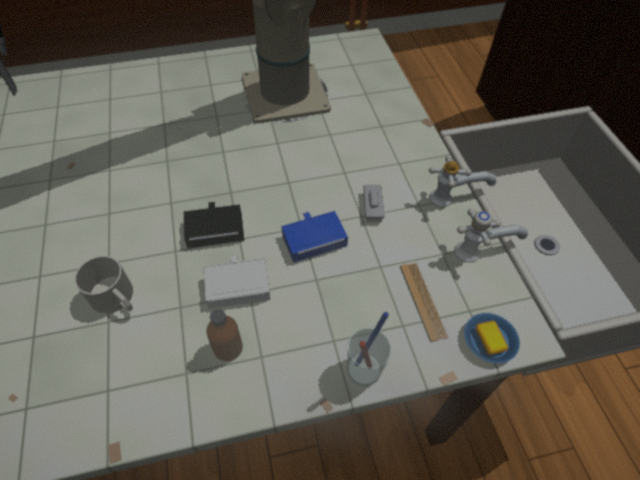

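View pics/a_top.png

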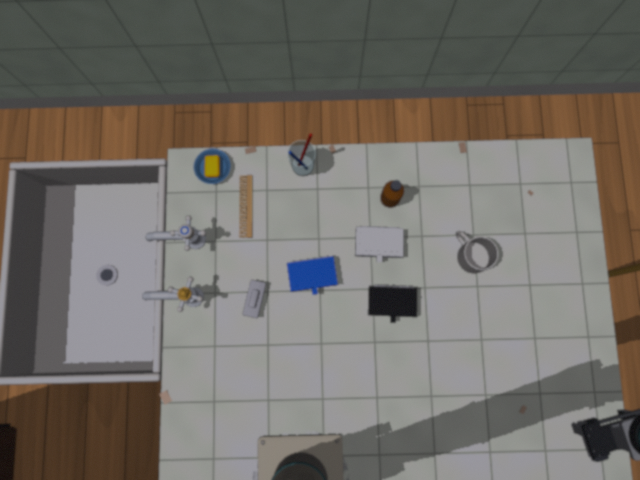

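The scene shows three tin-shaped objects in the top view: white/aluminium at (381,241), black at (393,301) and blue at (313,273). The aluminium one, with the bottle behind it at (392,193), fits. Of the two taps, the one with brass at (185,294) is the hot tap, and the blue-capped one at (186,230) is the cold tap. I'll enlarge both.

Run:
```python
from h import *
a=load('a','top')['frame'];b=load('a','scene')['frame']
f=lambda i,x,y,w,h:cv2.resize(np.ascontiguousarray(i[y:y+h,x:x+w,::-1]),(400,300),interpolation=cv2.INTER_CUBIC)
cv2.imwrite('pics/crop1.png',np.vstack([np.hstack([f(a,340,165,100,75+0),f(a,340,215,100,75)]),np.hstack([f(b,190,240,100,75),f(b,425,150,100,75)])]))
cv2.imwrite('pics/crop2.png',f(a,140,265,80,60))
```

```text
(no output)
```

View pics/crop1.png

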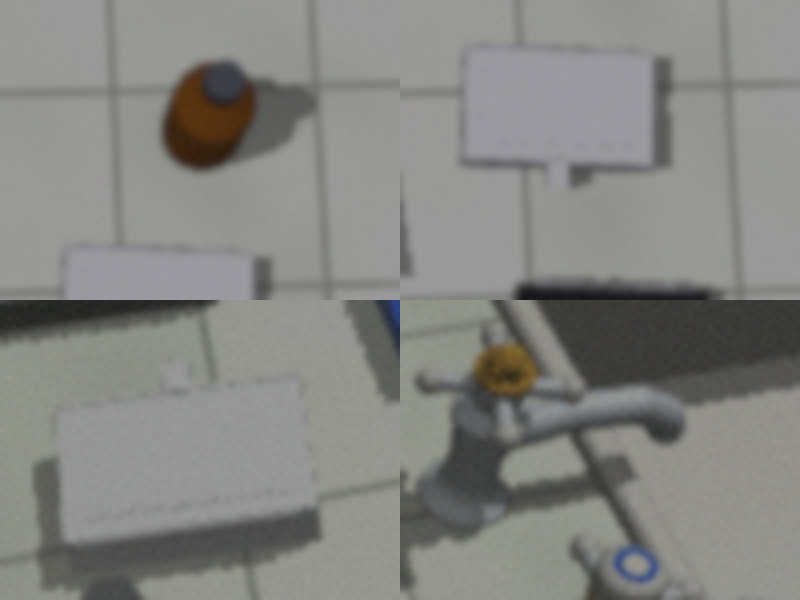

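View pics/crop2.png

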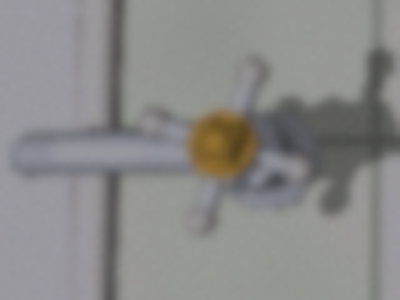

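Run:
```python
from h import *
T=load('a','top');S=load('a','scene')
for n,t,s in [('hinge cupside',(403.75,229.25),(206.25,300.5)),('hinge tapside',(355.75,226),(268.75,290)),('front tapside',(355.5,255),(264.2,260)),('front cupside',(403,257),(204.5,268)),('tabtip',(379.5,262),(235,255.5))]:
    print(n,*tri(T,t,S,s), onz(T,t,.032),onz(S,s,.032))
# brass centroid
for nm,c in(('T',T),('S',S)):
    h=cv2.cvtColor(c['frame'],cv2.COLOR_RGB2HSV);m=cv2.inRange(h,(12,140,90),(28,255,255))
    n,l,st,ce=cv2.connectedComponentsWithStats(m)
    for i in range(1,n):
        if st[i,4]>25:print(nm,st[i],ce[i],onz(c,ce[i],.105))
print(proj(T,[[0,0,0]]))
```

```text
hinge cupside [ 0.60584129 -0.27380554  0.03258299] 0.0037255373626706293 [ 0.60590272 -0.27577687  0.032     ] [ 0.60576198 -0.27199906  0.032     ]
hinge tapside [ 0.61556141 -0.15376081  0.04090883] 0.0017217349604932311 [ 0.61753889 -0.15348412  0.032     ] [ 0.61026031 -0.15425072  0.032     ]
front tapside [ 0.54220123 -0.15035761  0.03340721] 0.0006048333129988365 [ 0.54245675 -0.15014511  0.032     ] [ 0.54121476 -0.15059305  0.032     ]
front cupside [ 0.53406908 -0.26860089  0.03382287] 0.002550267757501499 [ 0.53429422 -0.27016174  0.032     ] [ 0.53302822 -0.26750821  0.032     ]
tabtip [ 0.52216432 -0.20722556  0.03935697] 0.004289186387799428 [ 0.52301911 -0.21015357  0.032     ] [ 0.5173817  -0.20526969  0.032     ]
T [609  95  17  25 128] [617.4609375 104.6875   ] [ 0.89719918 -0.81841823  0.105     ]
T [520  97  12  15  67] [525.98507463 103.43283582] [ 0.90689298 -0.58918634  0.105     ]
T [540  97  59  40 703] [566.27880512 118.57894737] [ 0.86371867 -0.68615544  0.105     ]
T [585  96  10  10  32] [589.5625  100.71875] [ 0.90976449 -0.74968291  0.105     ]
T [392 
[... 7126 characters left out ...]
3.65039673] [0.1536379  0.38820937 0.105     ]
S [445 162  14  11  67] [452.58208955 166.62686567] [0.45046262 0.26794622 0.105     ]
S [477 321  31  33 493] [490.35902637 335.75659229] [0.81808596 0.17637461 0.105     ]
S [  507   350   133   130 11269] [587.25840802 415.10808412] [0.96640595 0.25905177 0.105     ]
S [501 408  11  22  72] [504.83333333 419.80555556] [0.9449726  0.13830913 0.105     ]
S [489 410  37  70 387] [510.39018088 450.99224806] [0.98596178 0.12628531 0.105     ]
S [ 531  450   58   30 1197] [559.36340852 466.75605681] [1.02015965 0.18263251 0.105     ]
S [487 463  26  17 252] [500.16666667 473.23015873] [1.00901931 0.09927011 0.105     ]
[[300.65459066 480.52238336]]
```

```bash
cat >> h.py <<'E'
def go(p,ydir=None):
    s=arm.state();R=s['tool_rot'];d=R.T@(np.array(p)-s['tool_pos'])/.025
    t=0
    if ydir is not None:
        y=R.T@np.array([ydir[0],ydir[1],0]); t=np.degrees(np.arctan2(-y[0],y[1]));t=(t+90)%180-90
    print('units',np.round(d,3),'turn',round(t/5,2),'F',np.round(s['contact_force'],2),'op',round(s['opening'],4),'tcp',np.round(s['tool_pos'],4),'t',s['time'])
E
python3 - <<'E'
from h import *
T=load('a','top');S=load('a','scene')
print(tri(T,(183.9,293.4),S,(452.6,166.6)))
go([.526,-.2083,.12],(.066,.998));go([.526,-.2083,.026],(.066,.998))
E
```

```text
(array([0.44978753, 0.26671456, 0.10451688]), np.float64(0.003017788659692823))
units [ 18.535 -12.993   3.408] turn 3.44 F [0.22 0.27 0.15] op 0.0945 tcp [ 0.1505 -0.6318  0.2047] t 0.1
units [ 18.535 -12.987   7.168] turn 3.44 F [0.22 0.27 0.15] op 0.0945 tcp [ 0.1505 -0.6318  0.2047] t 0.1
```

Request:
servo_tool([
  [[1.3, -0.9, 0, 0.3], [2.7, -1.9, 0, 0.8], [4.1, -2.9, 0, 1.3], [5.5, -3.9, 0, 1.8], [6.9, -4.9, 0.3, 2.3], [8.3, -5.8, 0.6, 2.8], [9.7, -6.8, 1.0, 3.2], [11.0, -7.7, 1.4, 3.44]],
], grip=-0.2, squeeze=15)

```text
time: 0.9
tool_pos: [0.3746, -0.3795, 0.17]
tool_rot: [[0.998, -0.067, 0.0], [-0.067, -0.998, 0.0], [0.0, -0.0, -1.0]]
contact_force: [0.2, -0.1, -0.3]
opening: 0.038
```

Run:
```python
from h import *
go([.526,-.2083,.12],(.066,.998))
```

```text
units [ 5.582 -7.237  2.005] turn -0.01 F [ 0.22 -0.14 -0.33] op 0.038 tcp [ 0.3746 -0.3795  0.17  ] t 0.9
```

Request:
servo_tool([
  [[1.0, -1.3, 0.2, 0], [2.0, -2.6, 0.6, 0], [3.0, -3.9, 1.0, 0], [4.0, -5.2, 1.4, 0], [4.8, -6.3, 1.7, 0], [5.4, -7.0, 2.0, 0], [5.58, -7.24, 2.0, 0], [5.58, -7.24, 2.0, 0]],
])

```text
time: 1.7
tool_pos: [0.5249, -0.2093, 0.1202]
tool_rot: [[0.998, -0.065, -0.001], [-0.065, -0.998, 0.0], [-0.001, -0.0, -1.0]]
contact_force: [0.6, -0.4, 0.8]
opening: 0.0377
```

Run:
```python
from h import *
go([.526,-.2083,.026],(.066,.998))
c=snap('scene','b')
i=cv2.cvtColor(c['frame'],cv2.COLOR_RGB2BGR)
cv2.imwrite('pics/b_crop.png',cv2.resize(i[140:320,150:390],(800,600),interpolation=cv2.INTER_CUBIC))
s=arm.state();print(proj(c,s['tool_pos']),proj(c,[.526,-.2083,.033]))
```

```text
units [ 0.044 -0.044  3.77 ] turn 0.02 F [ 0.6  -0.37  0.78] op 0.0377 tcp [ 0.5249 -0.2093  0.1202] t 1.7
[[226.5798725  231.99955906]] [[234.03700971 259.02887706]]
```

View pics/b_crop.png

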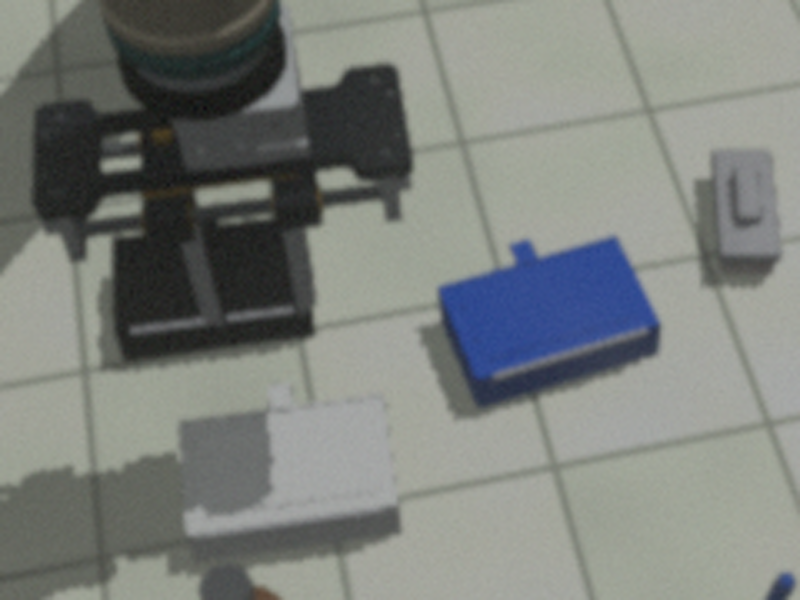

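The picture shows the tab at crop (281,393), which is full-frame (234,258). It lines up with the projected pinch target. I'll descend now.

Request:
servo_tool([
  [[0.0, -0.04, 0.6, 0.02], [0.0, -0.04, 1.4, 0.02], [0.0, -0.04, 2.2, 0.02], [0.0, -0.04, 2.9, 0.02], [0.0, -0.04, 3.4, 0.02], [0.0, -0.04, 3.7, 0.02], [0.0, -0.04, 3.77, 0.02], [0.0, -0.04, 3.77, 0.02]],
])

```text
time: 2.55
tool_pos: [0.5249, -0.2095, 0.0265]
tool_rot: [[0.998, -0.069, 0.0], [-0.069, -0.998, -0.0], [0.0, 0.0, -1.0]]
contact_force: [0.4, -0.2, -0.2]
opening: 0.0377
```

Request:
servo_tool([
  [[0, 0, 0, 0], [0, 0, 0, 0], [0, 0, 0, 0], [0, 0, 0, 0], [0, 0, 0, 0], [0, 0, 0, 0], [0, 0, 0, 0], [0, 0, 0, 0]],
], grip=-1, squeeze=15)

```text
time: 3.35
tool_pos: [0.5251, -0.2091, 0.0263]
tool_rot: [[0.998, -0.068, 0.001], [-0.068, -0.998, -0.0], [0.001, 0.0, -1.0]]
contact_force: [0.4, -0.8, 1.1]
opening: 0.0138
```

Run:
```python
from h import *
go([.526,-.2083,.026],(.066,.998))
c=snap('scene','c')
i=cv2.cvtColor(c['frame'],cv2.COLOR_RGB2BGR)
cv2.imwrite('pics/c_crop.png',cv2.resize(i[200:320,170:330],(800,600),interpolation=cv2.INTER_CUBIC))
```

```text
units [ 0.034 -0.035  0.013] turn -0.02 F [ 0.43 -0.85  1.08] op 0.0138 tcp [ 0.5251 -0.2091  0.0263] t 3.35
```

View pics/c_crop.png

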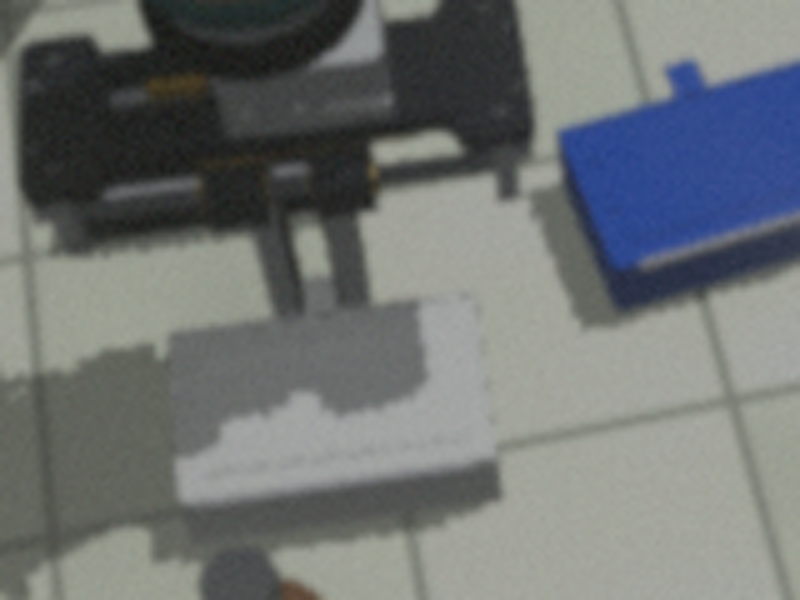

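Request:
servo_tool([
  [[0.02, 0, -0.37, 0], [0.08, 0, -0.73, 0], [0.18, 0, -1.09, 0], [0.32, 0, -1.43, 0], [0.5, 0, -1.76, 0], [0.71, 0, -2.06, 0], [0.95, 0, -2.34, 0], [1.22, 0, -2.59, 0]],
])

```text
time: 4.2
tool_pos: [0.5551, -0.211, 0.0911]
tool_rot: [[0.998, -0.068, -0.001], [-0.068, -0.998, 0.0], [-0.001, -0.0, -1.0]]
contact_force: [5.3, -1.1, -9.2]
opening: 0.0136
```

Run:
```python
from h import *
go([.526,-.2083,.026],(.066,.998))
c=snap('scene','d')
i=cv2.cvtColor(c['frame'],cv2.COLOR_RGB2BGR)
cv2.imwrite('pics/d_crop.png',cv2.resize(i[170:320,150:350],(800,600),interpolation=cv2.INTER_CUBIC))
```

```text
units [-1.167 -0.029  2.605] turn -0.03 F [ 5.26 -1.14 -9.18] op 0.0136 tcp [ 0.5551 -0.211   0.0911] t 4.2
```

View pics/d_crop.png

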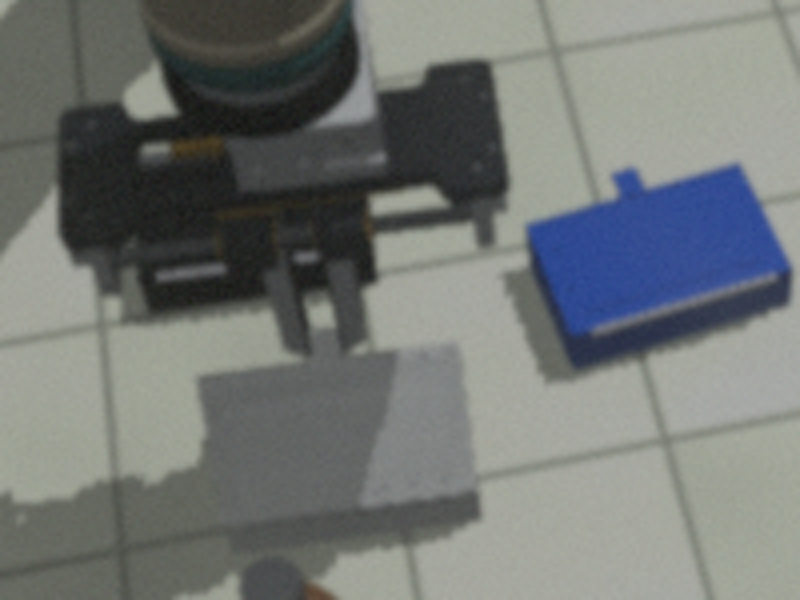

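Request:
servo_tool([
  [[0.33, 0, -0.17, 0], [0.64, 0, -0.35, 0], [0.97, 0, -0.5, 0], [1.32, 0, -0.61, 0], [1.68, 0, -0.68, 0], [2.04, 0, -0.71, 0], [2.4, 0, -0.7, 0], [2.74, 0, -0.65, 0]],
])

```text
time: 5.05
tool_pos: [0.624, -0.2155, 0.1072]
tool_rot: [[0.998, -0.068, -0.001], [-0.068, -0.998, 0.0], [-0.001, -0.0, -1.0]]
contact_force: [-2.1, -0.0, -2.7]
opening: 0.0133
```

Run:
```python
from h import *
go([.526,-.2083,.026],(.066,.998))
for n in('scene','top'):
  c=snap(n,'e')
  i=cv2.cvtColor(c['frame'],cv2.COLOR_RGB2BGR)
  cv2.imwrite(f'pics/e_crop_{n}.png',cv2.resize(i[170:320,150:350] if n=='scene' else i[180:300,300:460],(800,600),interpolation=cv2.INTER_CUBIC))
```

```text
units [-3.929 -0.021  3.249] turn -0.02 F [-2.08 -0.01 -2.7 ] op 0.0133 tcp [ 0.624  -0.2155  0.1072] t 5.05
```

View pics/e_crop_scene.png

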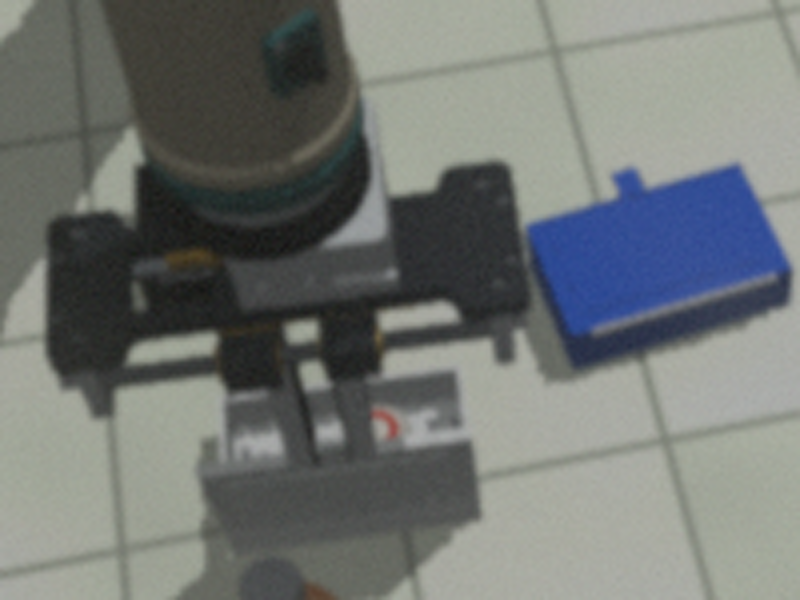

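View pics/e_crop_top.png

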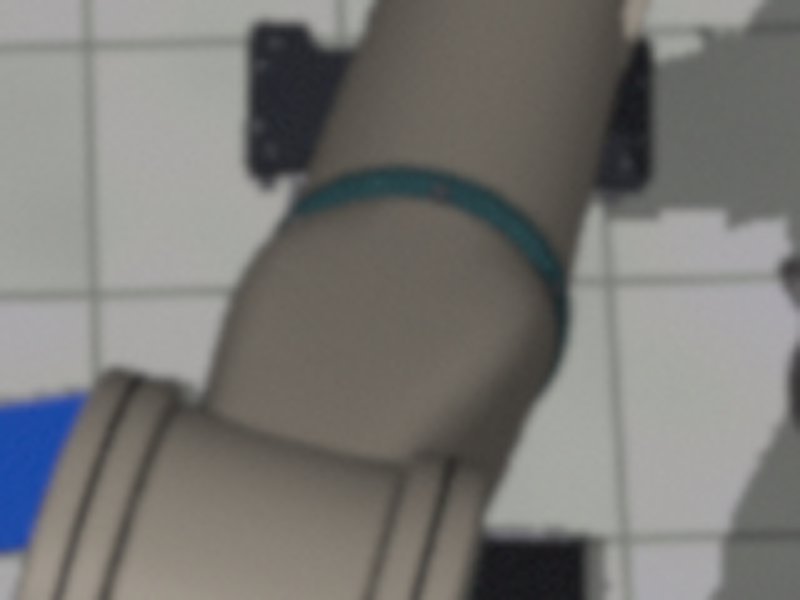

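The lid stands up, with the cap's red ring visible at crop (385,425). I'll release the tab and rise straight up.

Request:
servo_tool([
  [[0, 0, 0, 0], [0, 0, 0, 0], [0, 0, 0, 0], [0, 0, -0.3, 0], [0, 0, -0.8, 0], [0, 0, -1.5, 0], [0, 0, -2.2, 0], [0, 0, -2.6, 0]],
], grip=-0.4)

```text
time: 5.95
tool_pos: [0.6247, -0.2163, 0.1751]
tool_rot: [[0.998, -0.068, 0.004], [-0.068, -0.998, -0.001], [0.004, 0.001, -1.0]]
contact_force: [-0.0, 0.0, -0.0]
opening: 0.0282
```

Request:
servo_tool([
  [[-0.8, 0, -0.2, 0], [-2.2, 0, -0.4, 0], [-3.6, 0, -0.5, 0], [-5.0, 0, -0.5, 0], [-6.2, 0, -0.5, 0], [-7.0, 0, -0.5, 0], [-7.4, 0, -0.5, 0], [-7.4, 0, -0.5, 0]],
])

```text
time: 6.75
tool_pos: [0.4385, -0.2033, 0.1854]
tool_rot: [[0.998, -0.069, 0.001], [-0.069, -0.998, -0.0], [0.001, 0.0, -1.0]]
contact_force: [0.9, -0.3, 0.0]
opening: 0.0284
```

Run:
```python
from h import *
go([.574,-.2115,.12],(.066,.998))
for n in('scene','top'):
  c=snap(n,'f')
  i=cv2.cvtColor(c['frame'],cv2.COLOR_RGB2BGR)
  cv2.imwrite(f'pics/f_crop_{n}.png',cv2.resize(i[220:325,180:320] if n=='scene' else i[180:285,320:460],(800,600),interpolation=cv2.INTER_CUBIC))
```

```text
units [ 5.429 -0.048  2.618] turn -0.03 F [ 0.92 -0.31  0.02] op 0.0284 tcp [ 0.4385 -0.2033  0.1854] t 6.75
```

View pics/f_crop_scene.png

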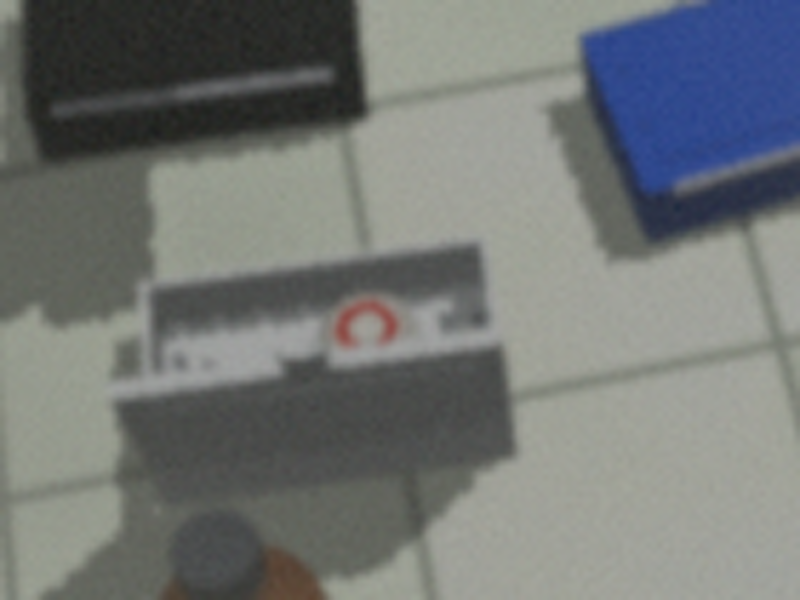

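View pics/f_crop_top.png

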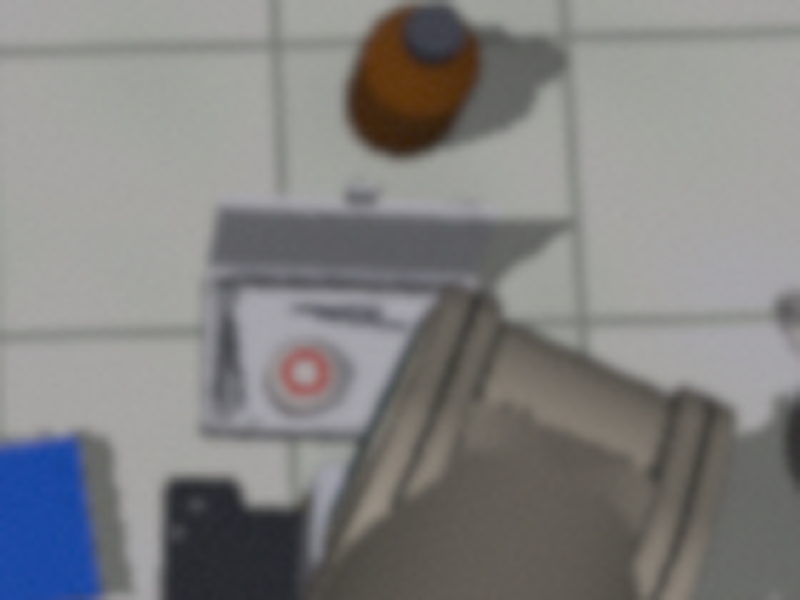

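Run:
```python
from h import *
T=load('f','top');S=load('f','scene')
print(tri(T,(358.5,215.9),S,(268.4,279.5)))
print(tri(T,(380+3.5-1,212.7),S,(180+305*.175,220+365*.175)))
for c,z in((T,.023),(S,.023)):
    h=cv2.cvtColor(c['frame'],cv2.COLOR_RGB2HSV);m=cv2.inRange(h,(0,90,70),(8,255,255))|cv2.inRange(h,(172,90,70),(180,255,255))
    n,l,st,ce=cv2.connectedComponentsWithStats(m)
    for i in range(1,n):
        p=onz(c,ce[i],z)
        if st[i,4]>5 and abs(p[0]-.56)<.05 and abs(p[1]+.2)<.08:
            x,y,w,hh,_=st[i];print(st[i],p, onz(c,(x+w/2-.5,y+hh/2-.5),z))
```

```text
(array([ 0.62847077, -0.15521374,  0.09997684]), np.float64(0.002975011792800913))
(array([ 0.63167085, -0.21424436,  0.11318841]), np.float64(0.0003841646783468262))
[239 273  10   7  22] [ 0.56149432 -0.19706377  0.023     ] [ 0.56287209 -0.19619997  0.023     ]
```

Run:
```python
from h import *
T=load('f','top');S=load('f','scene')
f=T['frame'].astype(int)
for (u0,u1,v0,v1,c) in((360,386,232,258,T),(230,260,265,285,S)):
    f=c['frame'].astype(int)
    m=((f[...,0]-(f[...,1]+f[...,2])/2)>18)
    k=np.zeros_like(m);k[v0:v1,u0:u1]=1;m&=k
    ys,xs=np.nonzero(m);w=(f[...,0]-f[...,1])[m]
    print(len(xs),xs.min(),xs.max(),ys.min(),ys.max());uv=((xs*w).sum()/w.sum(),(ys*w).sum()/w.sum());print(uv,onz(c,uv,.023), onz(c,((xs.min()+xs.max())/2,(ys.min()+ys.max())/2),.023))
    if c is T: ut=uv
print(proj(S,onz(T,ut,.023)))
s=arm.state();print(s['joint_positions'])
```

```text
63 369 377 241 249
(np.float64(373.0472597299444), np.float64(244.85980937251787)) [ 0.56897489 -0.19654798  0.023     ] [ 0.56861378 -0.19641189  0.023     ]
66 238 249 272 280
(np.float64(243.3744939271255), np.float64(275.76963562753036)) [ 0.5622937  -0.19635836  0.023     ] [ 0.56287209 -0.19619997  0.023     ]
[[243.80148648 278.64286437]]
[ 0.27622612  0.42584173  0.13711119  1.99355324 -0.08562397  0.72550354
 -1.17335663]
```

Run:
```python
from h import *
go([.567,-.1965,.1],(.066,.998));go([.567,-.1965,.008],(.066,.998))
```

```text
units [ 5.022 -0.618  3.417] turn -0.02 F [-0.12 -0.04 -0.24] op 0.0283 tcp [ 0.4405 -0.2034  0.1852] t 6.85
units [ 5.015 -0.62   7.097] turn -0.02 F [-0.12 -0.04 -0.24] op 0.0283 tcp [ 0.4405 -0.2034  0.1852] t 6.85
```

Request:
servo_tool([
  [[0.8, -0.1, 0.2, 0], [1.8, -0.3, 0.5, 0], [2.8, -0.5, 0.9, 0], [3.8, -0.6, 1.5, 0], [4.6, -0.62, 2.3, 0], [5.0, -0.62, 3.0, 0], [5.02, -0.62, 3.4, 0], [5.02, -0.62, 3.4, 0]],
], grip=0)

```text
time: 7.65
tool_pos: [0.5645, -0.1956, 0.0979]
tool_rot: [[0.998, -0.067, -0.003], [-0.067, -0.998, 0.001], [-0.003, -0.001, -1.0]]
contact_force: [-0.6, 0.2, -0.4]
opening: 0.047
```

Run:
```python
from h import *
go([.567,-.1965,.008],(.066,.998))
c=snap('scene','g')
i=cv2.cvtColor(c['frame'],cv2.COLOR_RGB2BGR)
cv2.imwrite('pics/g_crop.png',cv2.resize(i[200:320,170:330],(800,600),interpolation=cv2.INTER_CUBIC))
```

```text
units [0.112 0.03  3.596] turn -0.02 F [-0.57  0.16 -0.38] op 0.047 tcp [ 0.5645 -0.1956  0.0979] t 7.65
```

View pics/g_crop.png

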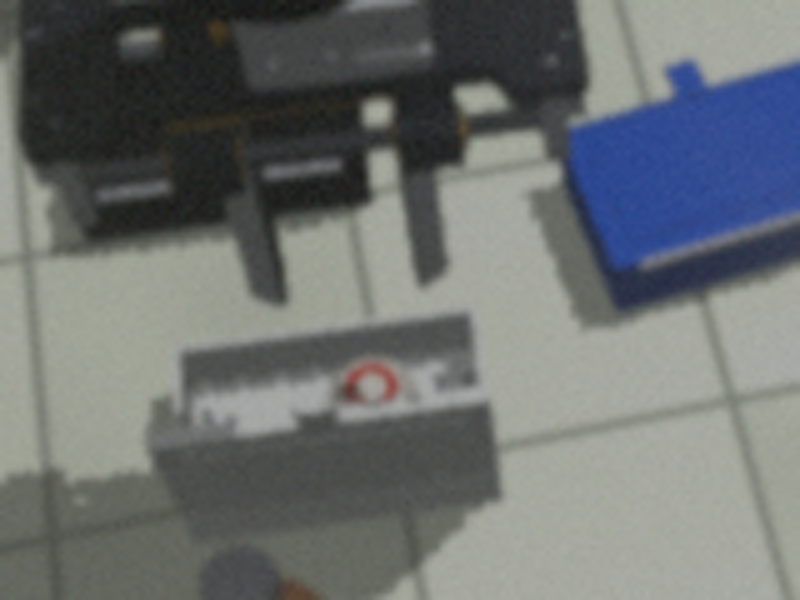

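Request:
servo_tool([
  [[0.06, 0.02, 0.6, 0], [0.06, 0.02, 1.4, 0], [0.06, 0.02, 2.1, 0], [0.06, 0.02, 2.7, 0], [0.06, 0.02, 3.2, 0], [0.06, 0.02, 3.5, 0], [0.06, 0.02, 3.6, 0], [0.06, 0.02, 3.6, 0]],
])

```text
time: 8.5
tool_pos: [0.5668, -0.1969, 0.0097]
tool_rot: [[0.998, -0.068, 0.0], [-0.068, -0.998, -0.0], [0.0, 0.0, -1.0]]
contact_force: [-1.0, -0.4, -0.2]
opening: 0.0474
```

Request:
servo_tool([
  [[0, 0, 0, 0], [0, 0, 0, 0], [0, 0, 0, 0], [0, 0, 0, 0], [0, 0, 0, 0], [0, 0, 0, 0], [0, 0, 0, 0], [0, 0, 0, 0]],
], grip=-1, squeeze=40)

```text
time: 9.3
tool_pos: [0.5673, -0.197, 0.0103]
tool_rot: [[0.998, -0.068, 0.001], [-0.068, -0.998, -0.0], [0.001, 0.0, -1.0]]
contact_force: [-0.4, -0.4, 5.6]
opening: 0.033
```

Run:
```python
from h import *
go([.567,-.1965,.008],(.066,.998))
```

```text
units [-0.012 -0.02   0.094] turn -0.02 F [-0.36 -0.45  5.62] op 0.033 tcp [ 0.5673 -0.197   0.0103] t 9.3
```

Request:
servo_tool([
  [[0, 0, -0.2, 0], [0, 0, -0.6, 0], [-0.1, 0, -1.2, 0], [-0.2, 0, -2.0, 0], [-0.3, 0, -3.0, 0], [-0.4, 0, -4.2, 0], [-0.5, 0, -5.4, 0], [-0.5, 0, -6.4, 0]],
])

```text
time: 10.1
tool_pos: [0.554, -0.1962, 0.1726]
tool_rot: [[0.998, -0.069, 0.002], [-0.069, -0.998, -0.001], [0.002, 0.0, -1.0]]
contact_force: [1.0, 1.1, 0.4]
opening: 0.0331
```

Request:
servo_tool([
  [[0, 0, -0.2, 0], [0, 0, -0.2, 0], [0, 0, -0.2, 0], [0, 0, -0.2, 0], [0, 0, -0.2, 0], [0, 0, -0.2, 0], [0, 0, -0.2, 0], [0, 0, -0.2, 0]],
])

```text
time: 10.9
tool_pos: [0.5542, -0.196, 0.1745]
tool_rot: [[0.998, -0.068, -0.0], [-0.068, -0.998, 0.0], [-0.0, -0.0, -1.0]]
contact_force: [0.1, 0.5, 0.2]
opening: 0.0331
```

Run:
```python
from h import *
go([.45,.266,.19],(.066,.998))
c=snap('scene','h')
s=arm.state();print(proj(c,s['tool_pos']))
i=cv2.cvtColor(c['frame'],cv2.COLOR_RGB2BGR)
cv2.imwrite('pics/h_crop.png',cv2.resize(i[170:290,150:310],(800,600),interpolation=cv2.INTER_CUBIC))
```

```text
units [ -5.418 -18.153  -0.617] turn -0.02 F [0.1  0.54 0.21] op 0.0331 tcp [ 0.5542 -0.196   0.1745] t 10.9
[[233.20719994 225.25807486]]
```

View pics/h_crop.png

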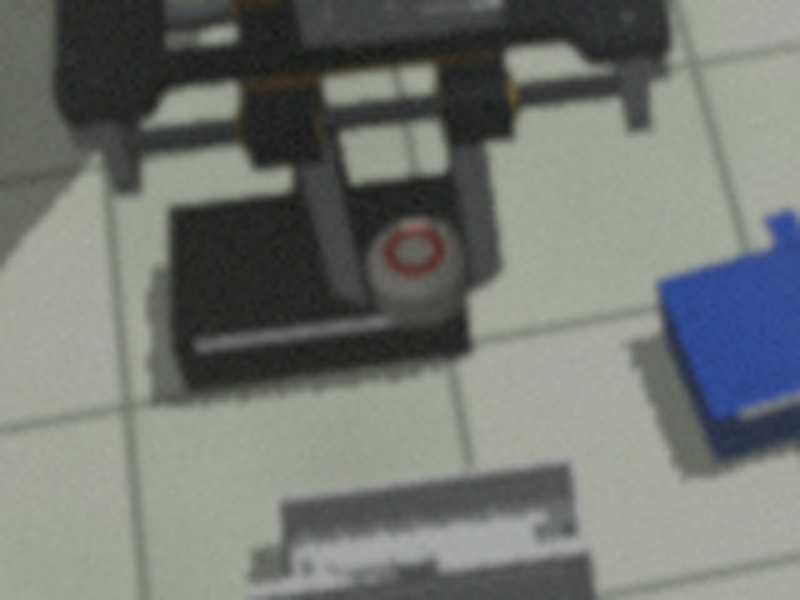

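```bash
cat >> h.py <<'E'
def red(c,u0,u1,v0,v1,th=25):
    f=c['frame'].astype(int);m=((f[...,0]-(f[...,1]+f[...,2])/2)>th)
    k=np.zeros_like(m);k[v0:v1,u0:u1]=1;m&=k
    ys,xs=np.nonzero(m);P=np.column_stack([xs,ys]).astype(np.float32)
    e=cv2.fitEllipse(cv2.convexHull(P.astype(np.int32)));return e,P.mean(0),len(xs)
E
python3 - <<'E'
from h import *
c=load('h','scene');s=arm.state()
e,m,n=red(c,222,242,208,232);print(e,m,n)
z=s['tool_pos'][2]-.0103+.023
for q in(e[0],m): print(onz(c,q,z)-s['tool_pos'], s['tool_rot'].T@(onz(c,q,z)-s['tool_pos']))
# top view brass
T=load('a','top');S=load('a','scene')
for c,b in((T,(172,196,282,304)),(S,(440,463,156,178))):
    h=cv2.cvtColor(c['frame'],cv2.COLOR_RGB2HSV);mm=cv2.inRange(h,(10,100,60),(30,255,255))
    k=np.zeros_like(mm);k[b[2]:b[3],b[0]:b[1]]=255;mm&=k
    ys,xs=np.nonzero(mm);hl=cv2.convexHull(np.column_stack([xs,ys]).astype(np.int32));e=cv2.fitEllipse(hl);print(e,xs.mean(),ys.mean(),xs.min(),xs.max(),ys.min(),ys.max(), onz(c,e[0],.100))
E
```

```text
((232.49337768554688, 219.60330200195312), (9.210447311401367, 11.515786170959473), 82.46578216552734) [232.61539 219.5577 ] 52
[-0.00217333  0.00070453  0.0127    ] [-0.00221771 -0.00055501 -0.01269974]
[-0.00222369  0.00091888  0.0127    ] [-0.00228256 -0.00076544 -0.01269973]
((183.95089721679688, 293.65850830078125), (12.160691261291504, 12.672588348388672), 48.07953643798828) 183.984375 293.578125 178 190 288 299 [0.44901227 0.26627404 0.1       ]
((451.10308837890625, 166.9839324951172), (12.253693580627441, 14.653389930725098), 100.5703353881836) 451.1156462585034 167.0204081632653 444 458 161 173 [0.44641874 0.26767677 0.1       ]
```

Request:
servo_tool([
  [[-0.2, -0.8, -0.2, 0], [-0.7, -2.2, -0.4, 0], [-1.2, -3.8, -0.5, 0], [-1.7, -5.4, -0.6, 0], [-2.2, -7.0, -0.6, 0], [-2.7, -8.6, -0.6, 0], [-3.1, -9.8, -0.6, 0], [-3.3, -10.5, -0.6, 0]],
])

```text
time: 11.75
tool_pos: [0.4889, 0.0748, 0.1899]
tool_rot: [[0.998, -0.064, -0.0], [-0.064, -0.998, 0.001], [-0.0, -0.001, -1.0]]
contact_force: [0.4, -0.2, -0.1]
opening: 0.0332
```

Request:
servo_tool([
  [[-0.3, -1.0, 0, 0], [-0.7, -2.4, 0, 0], [-1.1, -3.9, 0, 0], [-1.5, -5.4, 0, 0], [-1.8, -6.5, 0, 0], [-2.1, -7.3, 0, 0], [-2.12, -7.65, 0, 0], [-2.12, -7.65, 0, 0]],
])

```text
time: 12.55
tool_pos: [0.4501, 0.2669, 0.1898]
tool_rot: [[0.998, -0.066, 0.0], [-0.066, -0.998, 0.0], [0.0, -0.0, -1.0]]
contact_force: [-0.1, -0.3, 0.5]
opening: 0.0335
```

Run:
```python
from h import *
go([.449,.2665,.155],(.066,.998))
for n in('scene','top'):
  c=snap(n,'i')
  i=cv2.cvtColor(c['frame'],cv2.COLOR_RGB2BGR)
  cv2.imwrite(f'pics/i_crop_{n}.png',cv2.resize(i[110:215,390:530] if n=='scene' else i[240:345,120:260],(800,600),interpolation=cv2.INTER_CUBIC))
```

```text
units [-0.042  0.02   1.39 ] turn -0.0 F [-0.11 -0.26  0.52] op 0.0335 tcp [0.4501 0.2669 0.1898] t 12.55
```

View pics/i_crop_scene.png

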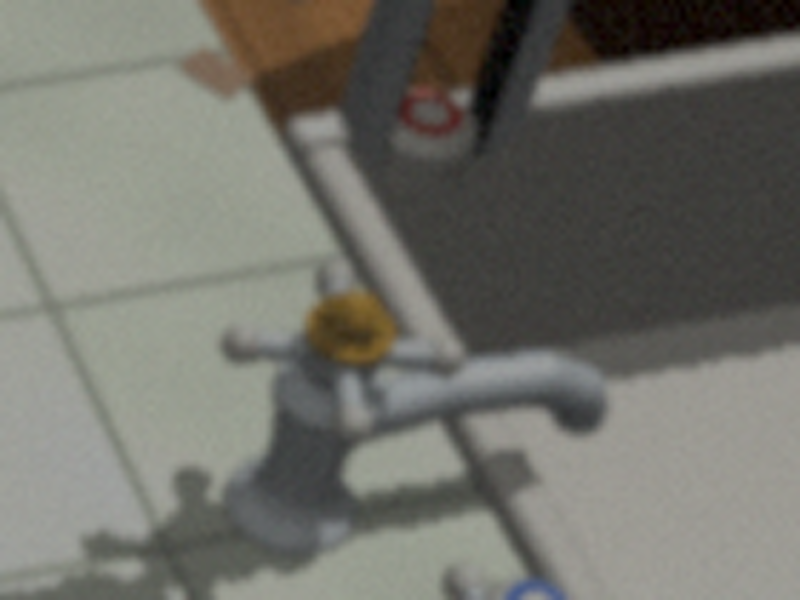

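View pics/i_crop_top.png

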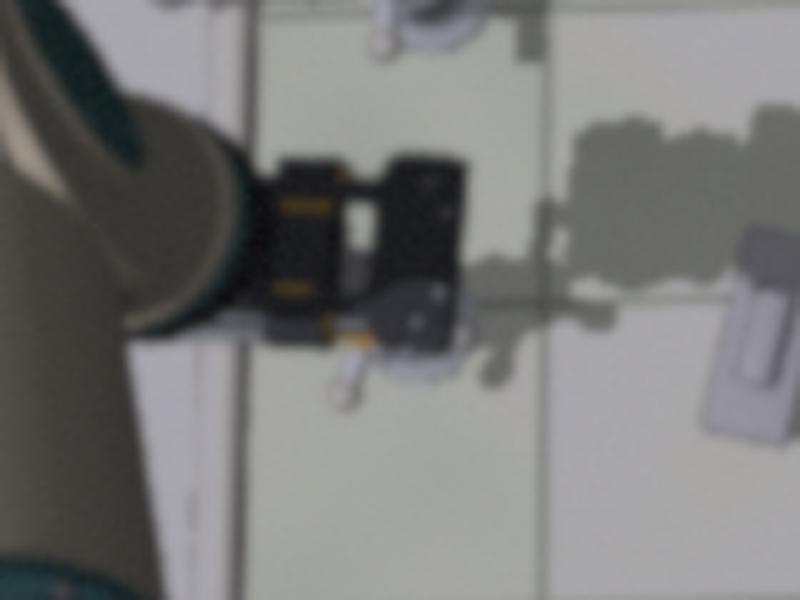

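Run:
```python
from h import *
a=np.linspace(0,2*np.pi,60)
def circ(p,r): return np.column_stack([p[0]+r*np.cos(a),p[1]+r*np.sin(a),np.full(60,p[2])])
for n,b in(('top',(172,196,282,304)),('scene',(440,463,156,178))):
    c=load('a',n)
    C=(.449,.2665)
    for r,z in((.0165,.1),(.0095,.109),(.005,.1135)):
        q=proj(c,circ((*C,z),r));print(n,r,q.min(0).round(1),q.max(0).round(1))
    h=cv2.cvtColor(c['frame'],cv2.COLOR_RGB2HSV)
    for s in(70,110,140):
        mm=cv2.inRange(h,(10,s,50),(32,255,255));k=np.zeros_like(mm);k[b[2]:b[3],b[0]:b[1]]=255;mm&=k
        ys,xs=np.nonzero(mm);print(n,s,xs.min(),xs.max(),ys.min(),ys.max(),xs.mean(),ys.mean(),len(xs))
c=load('i','scene');s=arm.state()
e,m,nn=red(c,455,475,120,140);print(e,m,nn)
z=s['tool_pos'][2]+.0127
for q in(e[0],m): print(onz(c,q,z)-s['tool_pos'])
```

```text
top 0.0165 [176.9 286.8] [190.8 300.6]
top 0.0095 [178.9 289.3] [186.9 297.4]
top 0.005 [180.3 291.1] [184.5 295.3]
top 70 178 190 287 300 183.88275862068966 293.4689655172414 145
top 110 178 190 288 299 184.0731707317073 293.5447154471545 123
top 140 179 189 288 299 184.009900990099 293.44554455445547 101
scene 0.0165 [443.1 162.3] [459.1 173.7]
scene 0.0095 [447.5 161.6] [456.8 168.2]
scene 0.005 [450.2 161.6] [455.1 165.1]
scene 70 444 459 161 173 451.23030303030305 167.07272727272726 165
scene 110 444 458 161 173 451.02777777777777 167.17361111111111 144
scene 140 445 458 162 172 451.4761904761905 167.05714285714285 105
((466.857666015625, 125.65489196777344), (12.195754051208496, 16.363000869750977), 38.36695861816406) [466.2353  125.23529] 85
[-0.01203696  0.01245459  0.0127    ]
[-0.01342957  0.01178565  0.0127    ]
```

Request:
servo_tool([
  [[-0.04, 0.02, 0.4, 0], [-0.04, 0.02, 0.9, 0], [-0.04, 0.02, 1.4, 0], [-0.04, 0.02, 1.9, 0], [-0.04, 0.02, 2.2, 0], [-0.04, 0.02, 2.3, 0], [-0.04, 0.02, 2.3, 0], [-0.04, 0.02, 2.3, 0]],
])

```text
time: 13.45
tool_pos: [0.4494, 0.2654, 0.1326]
tool_rot: [[0.998, -0.069, 0.001], [-0.069, -0.998, 0.0], [0.001, -0.0, -1.0]]
contact_force: [-0.9, 0.1, -0.1]
opening: 0.0334
```

Run:
```python
from h import *
go([.449,.2665,.105],(.066,.998))
c=snap('scene','j');s=arm.state()
i=cv2.cvtColor(c['frame'],cv2.COLOR_RGB2BGR)
cv2.imwrite('pics/j_crop.png',cv2.resize(i[130:205,410:510],(800,600),interpolation=cv2.INTER_CUBIC))
z=s['tool_pos'][2]+.0127
p=proj(c,[*s['tool_pos'][:2],z])[0];print('pred ring px',p)
f=c['frame'].astype(int);u,v=map(int,p)
for th in(20,30,40):
    e,m,n=red(c,u-11,u+12,v-9,v+10,th);print(th,e,m,n,onz(c,e[0],z)-s['tool_pos'],onz(c,m,z)-s['tool_pos'])
```

```text
units [-0.018 -0.042  1.102] turn -0.03 F [-0.9   0.12 -0.09] op 0.0334 tcp [0.4494 0.2654 0.1326] t 13.45
pred ring px [456.18993292 152.17579101]
20 ((456.56756591796875, 151.09503173828125), (7.812288284301758, 9.823540687561035), 114.76251220703125) [456.6591  151.27272] 44 [-0.00270344  0.00198305  0.0127    ] [-0.00218775  0.00195731  0.0127    ]
30 ((456.3636474609375, 151.1220703125), (6.051754474639893, 9.469340324401855), 100.99080657958984) [456.78946 151.6842 ] 19 [-0.002725    0.00155244  0.0127    ] [-0.00103216  0.00173813  0.0127    ]Traceback (most recent call last):
  File "<stdin>", line 10, in <module>
  File "h.py", line 33, in red
    e=cv2.fitEllipse(cv2.convexHull(P.astype(np.int32)));return e,P.mean(0),len(xs)
cv2.error: OpenCV(4.12.0) /io/opencv/modules/imgproc/src/shapedescr.cpp:356: error: (-215:Assertion failed) n >= 0 && (depth == CV_32F || depth == CV_32S) in function 'fitEllipseNoDirect'
```

View pics/j_crop.png

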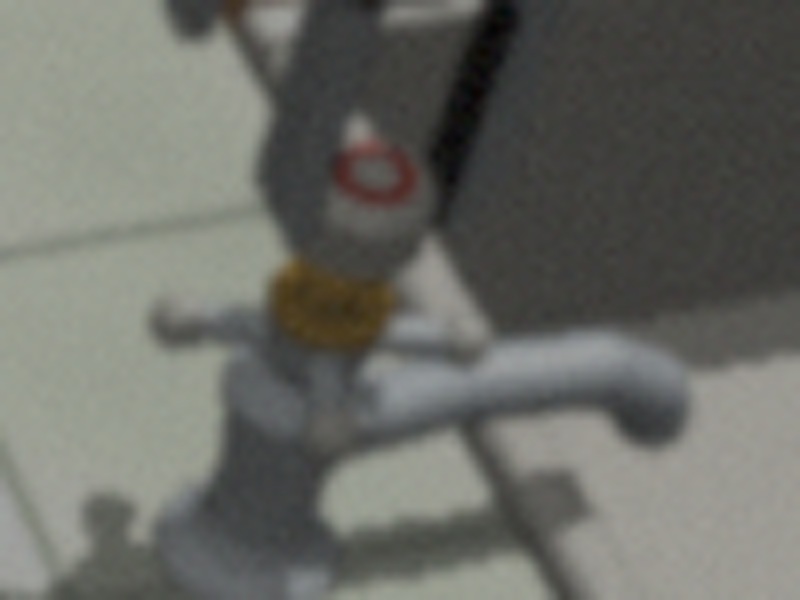

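Request:
servo_tool([
  [[0.01, 0, 0.1, 0], [0.01, 0, 0.2, 0], [0.01, 0, 0.3, 0], [0.01, 0, 0.4, 0], [0.01, 0, 0.5, 0], [0.01, 0, 0.58, 0], [0.01, 0, 0.58, 0], [0.01, 0, 0.58, 0]],
])

```text
time: 14.3
tool_pos: [0.4492, 0.2655, 0.1177]
tool_rot: [[0.998, -0.068, -0.0], [-0.068, -0.998, -0.0], [-0.0, 0.0, -1.0]]
contact_force: [-0.8, 0.2, -0.1]
opening: 0.033
```

Run:
```python
from h import *
go([.4497,.2656,.1073],(.066,.998))
print(arm.state()['ft_torque'])
c=snap('scene','k');s=arm.state()
i=cv2.cvtColor(c['frame'],cv2.COLOR_RGB2BGR)
cv2.imwrite('pics/k_crop.png',cv2.resize(i[130:205,410:510],(800,600),interpolation=cv2.INTER_CUBIC))
```

```text
units [ 0.019 -0.007  0.416] turn -0.02 F [-0.78  0.17 -0.11] op 0.033 tcp [0.4492 0.2655 0.1177] t 14.3
[ 0.02710967 -0.01197178  0.00408218]
```

View pics/k_crop.png

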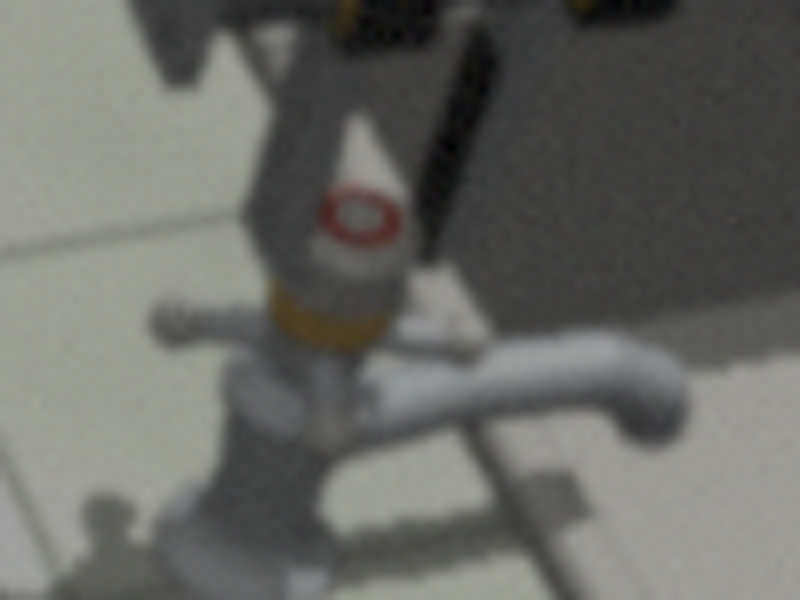

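Request:
servo_tool([
  [[0.02, 0, 0.05, 0], [0.02, 0, 0.1, 0], [0.02, 0, 0.14, 0], [0.02, 0, 0.14, 0], [0.02, 0, 0.14, 0], [0.02, 0, 0.14, 0], [0.02, 0, 0.14, 0], [0.02, 0, 0.14, 0]],
])

```text
time: 15.15
tool_pos: [0.4498, 0.2658, 0.1145]
tool_rot: [[0.998, -0.068, 0.0], [-0.068, -0.998, 0.001], [0.0, -0.001, -1.0]]
contact_force: [-0.9, 0.1, 5.3]
opening: 0.0332
```

Run:
```python
from h import *
go([.4497,.2656,.1073],(.066,.998))
print(arm.state()['ft_torque'])
c=load('k','scene');z=.1177+.0127
e,m,n=red(c,444,465,150,165,20);print(e[0],m,n,onz(c,e[0],z),onz(c,m,z))
```

```text
units [-0.006  0.007  0.289] turn -0.02 F [-0.93  0.06  5.3 ] op 0.0332 tcp [0.4498 0.2658 0.1145] t 15.15
[0.16801685 0.31173071 0.00905567]
(454.6392517089844, 156.64552307128906) [454.72974 156.86487] 37 [0.44700033 0.26724535 0.1304    ] [0.44762905 0.26717243 0.1304    ]
```

Request:
servo_tool([
  [[0, 0, 0.04, 0], [0, 0, 0.08, 0], [0, 0, 0.12, 0], [0, 0, 0.16, 0], [0, 0, 0.2, 0], [0, 0, 0.22, 0], [0, 0, 0.24, 0], [0, 0, 0.24, 0]],
])

```text
time: 15.95
tool_pos: [0.4494, 0.2652, 0.1079]
tool_rot: [[0.998, -0.068, -0.001], [-0.068, -0.998, -0.001], [-0.001, 0.001, -1.0]]
contact_force: [-1.2, 1.4, -2.9]
opening: 0.0331
```

Run:
```python
from h import *
go([.4497,.2656,.1073],(.066,.998))
print(arm.state()['ft_torque'])
```

```text
units [ 0.012 -0.017  0.022] turn -0.02 F [-1.2   1.4  -2.85] op 0.0331 tcp [0.4494 0.2652 0.1079] t 15.95
[0.30912089 0.42805896 0.04839681]
```

Request:
servo_tool([
  [[0, 0, 0.02, 0], [0, 0, 0.04, 0], [0, 0, 0.05, 0], [0, 0, 0.05, 0], [0, 0, 0.05, 0], [0, 0, 0.05, 0], [0, 0, 0.05, 0], [0, 0, 0.05, 0]],
])

```text
time: 16.75
tool_pos: [0.4496, 0.2653, 0.1073]
tool_rot: [[0.998, -0.068, -0.0], [-0.068, -0.998, -0.0], [-0.0, 0.0, -1.0]]
contact_force: [-3.4, -0.2, 5.3]
opening: 0.0334
```

Run:
```python
from h import *
go([.4497,.2656,.1073],(.066,.998))
c=snap('scene','l')
i=cv2.cvtColor(c['frame'],cv2.COLOR_RGB2BGR)
cv2.imwrite('pics/l_crop.png',cv2.resize(i[130:205,410:510],(800,600),interpolation=cv2.INTER_CUBIC))
print(arm.state()['contact_force'])
```

```text
units [ 0.005 -0.011 -0.001] turn -0.02 F [-3.44 -0.19  5.32] op 0.0334 tcp [0.4496 0.2653 0.1073] t 16.75
[-3.44391566 -0.44066829  6.73150758]
```

View pics/l_crop.png

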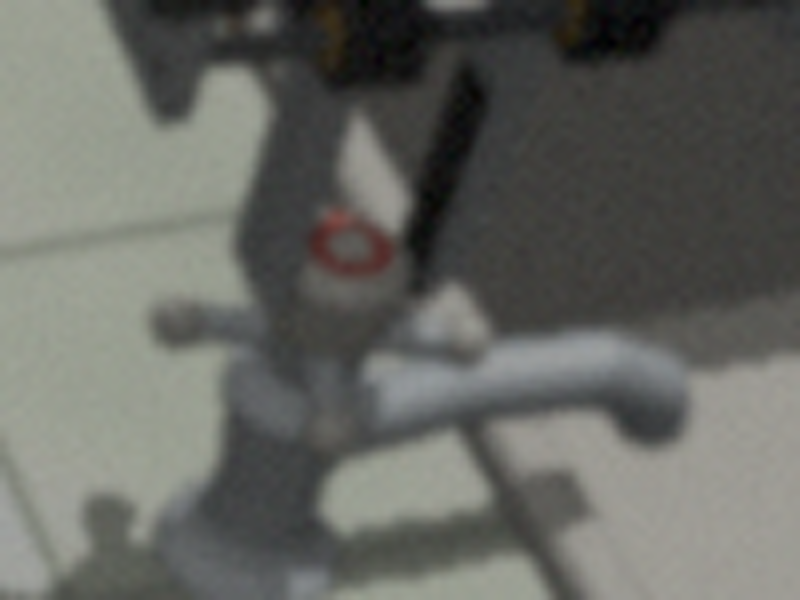

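Request:
servo_tool([
  [[-0.01, 0, 0.01, 0], [-0.02, 0, 0.02, 0], [-0.02, 0, 0.03, 0], [-0.02, 0, 0.04, 0], [-0.02, 0, 0.04, 0], [-0.02, 0, 0.04, 0], [-0.02, 0, 0.04, 0], [-0.02, 0, 0.04, 0]],
])

```text
time: 17.6
tool_pos: [0.4496, 0.2653, 0.1072]
tool_rot: [[0.998, -0.068, 0.001], [-0.068, -0.998, 0.0], [0.001, -0.0, -1.0]]
contact_force: [-4.6, -0.7, 13.7]
opening: 0.0335
```

Run:
```python
from h import *
go([.4497,.2656,.1073],(.066,.998))
```

```text
units [ 0.002 -0.012 -0.004] turn -0.03 F [-4.58 -0.74 13.65] op 0.0335 tcp [0.4496 0.2653 0.1072] t 17.6
```

Request:
servo_tool([
  [[0, 0, 0, 0], [0, 0, 0, 0], [0, 0, 0, 0], [0, 0, 0, 0], [0, 0, 0, 0], [0, 0, 0, 0], [0, 0, 0, 0], [0, 0, 0, 0]],
])

```text
time: 18.4
tool_pos: [0.4496, 0.2653, 0.1072]
tool_rot: [[0.998, -0.068, 0.001], [-0.068, -0.998, 0.0], [0.001, -0.0, -1.0]]
contact_force: [-3.6, -2.4, 13.6]
opening: 0.0335
```

Run:
```python
from h import *
go([.4497,.2656,.1073],(.066,.998))
for n in('scene','top'): snap(n,'m')
S=load('m','scene');i=S['frame'][...,::-1]
e=cv2.resize(np.ascontiguousarray(i[220:325,180:320]),(400,300),interpolation=cv2.INTER_CUBIC);g=cv2.resize(np.ascontiguousarray(i[130:205,410:510]),(400,300),interpolation=cv2.INTER_CUBIC)
cv2.imwrite('pics/m_crop.png',np.vstack([np.hstack([e,g]),cv2.resize(np.hstack([i,load('m','top')['frame'][...,::-1]]),(800,300))]))
print(arm.state()['contact_force'])
```

```text
units [ 0.004 -0.012 -0.004] turn -0.03 F [-3.57 -2.44 13.64] op 0.0335 tcp [0.4496 0.2653 0.1072] t 18.4
[-4.77467695 -1.41159517 13.21845016]
```

View pics/m_crop.png

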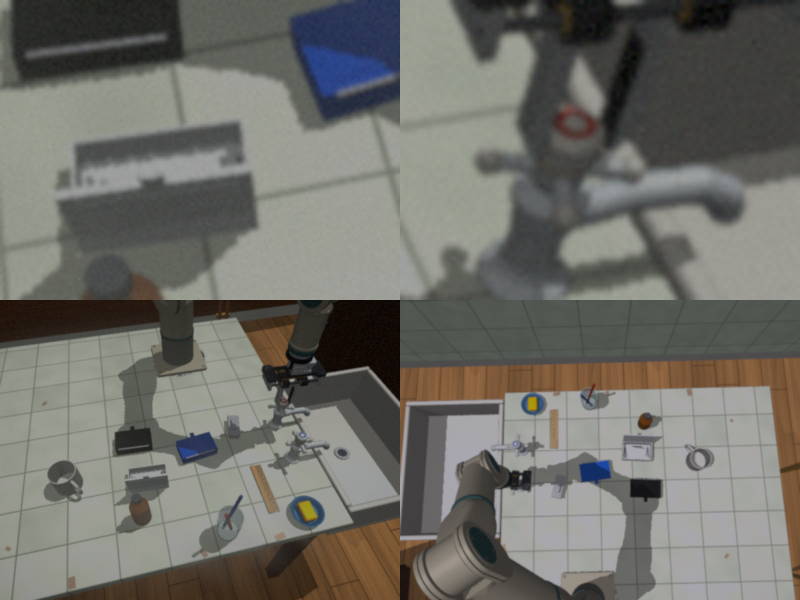

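The lid is standing at crop (155,190). The cap covers the brass completely at crop (575,125), and the push holds steady at about 13 N. I'm handing in.

Run:
```python
from h import *
print(arm.hand_in())
go([.4497,.2656,.1073],(.066,.998))
```

```text
the job is handed in; nothing more can be done
None
the job is handed in; nothing more can be done
```

I lifted the tin's lid by its tab and left it standing. I then took out the cap, pressed it onto the hot tap's stud past the click down to its shoulder, and handed in at about 18.5 s with the cap still held. The hand-in gives no verdict.

**Lid:** it measured about 1.77 rad open after I let go. It was still standing in the last picture.

**Cap:**
- The beads resisted with about 5 N or more, then the force dropped at the click. The cap then stopped hard with the TCP at 0.1072 m; the height I expected for fully home was 0.1073 m.
- In the last picture the cap covers the brass completely.
- It was pressed down with a steady 13–14 N and a 40 N grip.

**Other things on the sill:** the bottle, cup, brush, comb and tap look unmoved in the last pictures. I judged this by eye and did not measure it.

**Disagreements:**
- The two cameras disagreed by 1–3 mm in x, so I relied on the scene view to line the cap up with the stud. In that view the cap was within about 1 mm of the stud before contact.
- A sideways force of 4–5 N remained at the end. I tried to relieve it with a small shift in -x, but it did not drop.

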